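Clamp the metal tray in the screw press

ROBOT

A 6-joint arm with a two-finger parallel gripper is mounted at the origin on the work surface. World frame = base frame: x ahead of the robot, y to its left, z up, the work surface at z = 0. Lengths are in m, angles in rad, forces in N, time in s.
With the tool pointing down it reaches from about 0.35 to 0.975 m from the base axis. Payload 4.9 kg.
Tool frame: the origin (TCP) lies on the centre line of the jaws, within the pads' length; the fingertips stand 25 mm ahead of it and the grasp point (between the pads) lies 6 mm ahead of it; z points along the fingers, y is the line along which they close (so a half turn about z gives the same grasp; the last joint's range is limited). The gripper opens to 85 mm and grips with 20 to 120 N. Pads are 22 mm wide; open, the fingers measure 114 mm over their backs; the gripper's body (76 mm by 85 mm) begins 54 mm behind the grasp point. The pads swing forward as they close: fully open they stand 13 mm farther back than shut.
Start: joints at [-1.311, 0.053, 1.613, -0, 1.476, -0.119], TCP at [0.231, -0.581, 0.256] pointing down, gripper open.
Joint ranges: [-3.01, 3.01], [-1.01, 2.22], [0.06, 2.58], [-1.02, 4.17], [0.09, 2.62], [-3.14, 3.14]. Speed limits (rad/s): [2.57, 2.57, 3.14, 3.14, 3.14, 3.14].

INTERFACE

Orientations are given as a unit quaternion [w, x, y, z].
In Python, from plant import state, grab_frame, get_calibration, job gives the robot as it stands. The module is installed in compiled form; this text tells all that it offers.
- The arm moves only by the tool move_arm, never from a script. Its argument "targets" is a list that holds one entry, the list of rows, each a list of 5 numbers: the opening in per cent of the stroke, from 0 (shut) to 100 (fully open), then the shift along the tool's x, y, z as a fraction of full scale, then the turn about the tool's z as a fraction of full scale. A call has 1 to 5 rows; each row shifts and turns the commanded pose from where the row before left it, along the tool's axes as they then stand; what a row does not reach is not made up. Full scale, the value 1, is 0.6 m for a shift and 6 degrees for a turn. A row lasts 1/12 s, in which the tool goes at most 41.7 mm and 7.16 degrees, less where a joint would pass 70% of its speed; a pose out of reach is approached as far as the arm can. A call with a number of a shift or a turn outside -1 to 1 is refused whole. A call with a gripper value outside its range is refused whole. The fingers move at their own pace and stop on an object; the grip force is fixed at half the most. Time passes only in rows, so rows that do not move let the fingers close. It gives the time, the measured TCP pose, the force, the opening and the grip force at its end, in the units of the state.
- state(): the state, without advancing time (a new reading comes with each control period).
- grab_frame(name): name is "side" or "top" or "wrist"; returns the picture (400x640x3 uint8, red, green, blue); there is no depth.
- get_calibration(name): a dict with "vertical_fov" (degrees; the focal length in pixels is half the picture's height over the tangent of half this angle, whatever the lens; pixels are square), "cx", "cy" (the principal point, pixels), "R" (3x3) and "t" (3): a world point X has camera coordinates R X + t. Camera axes: x right, y down, z forward; pixel columns grow to the right and rows downward; lengths in m; the calibration is good to about 2 mm. A picture is of the moment at which its call begins: read the wrist's pose just before it. get_calibration takes no time and is no camera call; for the wrist camera it gives the pose at the moment of the call.
- job.job_done(): hands the job in; it is judged then, once.
The state is a dict: "time": time; "joint_pos": joint angles; "joint_vel": joint speeds; "joint_efforts": joint torques, N m; "tool_pos": TCP position; "tool_rot": TCP orientation; "contact_force": force on the tool from outside, world axes, zero at the start; "ft_torque": the same for the moment, N m; "gripper_width": opening from 0.0 (shut) to 1.0 (fully open); "grasp_force": force on a finger pad.
Only numpy, scipy, OpenCV 4.12 (cv2) and the standard library are available. Lean on these libraries where they do the work, as an engineer would, in place of code of your own. Each camera call takes 0.05 s, during which the arm holds its last target. There are 200 camera calls.

TASK

Get the bare metal tray clamped for spot welding: on the press that holds it, wind the crank clockwise until the rubber foot just touches the tray, then give it a quarter turn more and let go. Do not overtighten it, or the thin tray will dent, and leave the other press, with the yellow cover in it, alone.

Things in the scene. Friction and masses are not known exactly. Their poses are not given: they have to be found in the camera images.
- press: Blue bench screw press holding the bare metal tray: base 170 (x) x 200 (y) x 20 mm, columns at y +-85, beam top 165 mm high, upright screw in the middle. Origin: on the screw axis, on the table. Crank grip: upright red post, 24 mm diameter, 56 tall, free to spin on its pin. At crank angle q (rad) its axis is at x = -85 cos q, y = 85 sin q, its foot (top of the arm) at z = 223 - 6.37 q mm.
- crank (a joint): Crank angle of that press, rad: 0 fully up (arm to the press's -x), grows clockwise from above, winding the screw down 40 mm a turn, crank and all; stop at 6.2. Starts at 0.5 to 2.0. The sprung rubber foot (44 mm diameter, 1.2 N/mm) meets the tray at 3.14 (arm to +x); a quarter turn is 1.57. Needs 2 to 3 N at the grip; stays where left. Nothing near rises over the arm but its hub, by 6 mm.
- tray: Bare metal sheet tray lying bottom up on that press's base, centred under the screw to about 7 mm: 150 x 120 x 40 mm, about 0.4 kg, loose. Origin: centre of its underside, 20 mm above the table; its top is 60 mm above the table.
- spare_press: The other press, of the same make and size, with a yellow painted cover of the tray's shape in it; not to be touched. Origin on its screw axis, on the table. Its own red grip reaches at most 279 mm above the table and 97 mm out from the axis.
There are look-alikes about, which are no part of the job. Of the things like the tray, leave any that is pink; of the rest the larger one is meant.

How it is judged:
By the outcome, as a careful person would: the job done as asked, in the order asked, and still so for the second after the job is handed in, with the robot touching nothing.
It also fails if it takes over 51 s, if anything falls off the work surface, if the arm or the gripper's body presses on something with over 40 N, if the wrist force passes 120 N, or if a joint passes its speed limit or range.

## Working session

There is one attempt and no reset: what is moved stays moved. The work goes in short steps, Python scripts to look and compute and a tool call to move; the robot and the scene stay as the last step left them, time stands still between calls to the robot, and variables do not carry over. Pictures are saved under pics/ and viewed, at most 10 in all, crops included, and the job is handed in when it is done.

Besides the shell and the picture viewer there is one more tool, called by a JSON object that holds its "api" and its "payload". move_arm: Moves the arm, as the interface text tells. Shift numbers are shares of 0.6 m and turn numbers shares of 6 degrees, none past 1 either way. Its arguments: {"type":"object","properties":{"targets":{"type":"array"}},"required":["targets"]}

```bash
mkdir -p pics
python3 - <<'E'
from plant import *
import cv2
for n in("top","side"):
    cv2.imwrite(f"pics/{n}0.png",grab_frame(n)[:,:,::-1]); c=get_calibration(n); print(n,c)
s=state();print(s['time'],s['tool_pos'],s['tool_rot'])
E
```

```text
top {'vertical_fov': 50.249730631996, 'cx': 311.05912327011936, 'cy': 196.17195951308045, 'R': array([[-0.02754971, -0.99953751,  0.01287552],
       [-0.99634915,  0.02641608, -0.08118231],
       [ 0.08080465, -0.01506506, -0.9966161 ]]), 't': array([0.12562778, 0.44758706, 0.93003832])}
side {'vertical_fov': 54.17031976105882, 'cx': 321.0445917086049, 'cy': 204.9206043553208, 'R': array([[ 0.99978938, -0.02021138,  0.00356385],
       [-0.01796945, -0.94597399, -0.3237442 ],
       [ 0.00991463,  0.32361197, -0.94613793]]), 't': array([-0.43571788,  0.12450548,  0.9390833 ])}
0.1 [ 0.2309885  -0.58019043  0.25519242] [-9.28014131e-04  9.82119067e-01  1.88258520e-01 -7.53787336e-05]
```

View pics/top0.png

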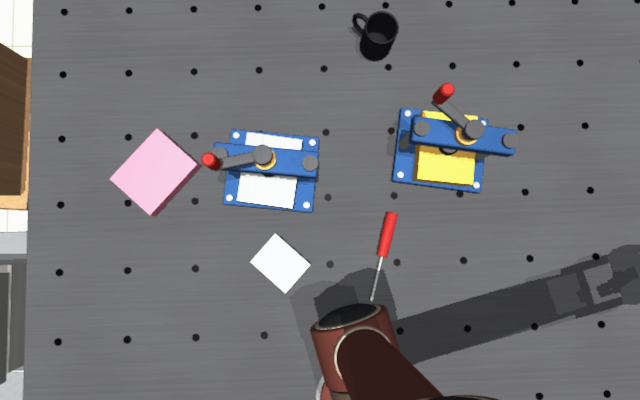

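View pics/side0.png

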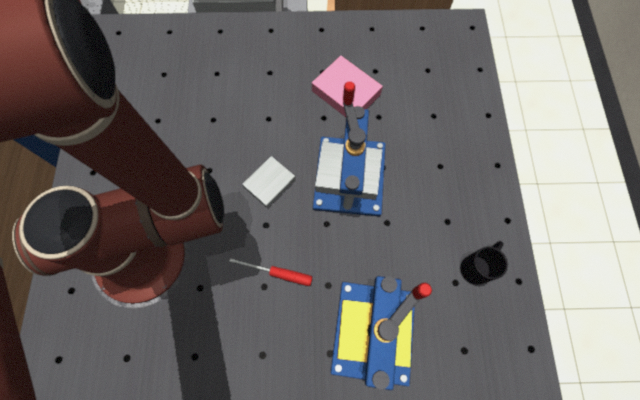

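The top view shows these tray-like things:
- Grey tray in the blue press at about (268,170).
- Pink block at (155,172), which is excluded.
- Small white/grey piece at (280,263), which is the smaller one.
- Yellow cover in the other press at (445,150).

The grey tray in the press, with the red grip at (210,161), is the one meant. In the side view its press is at (352,170) and the grip at (349,93). I'll confirm this in enlarged crops.

Run:
```python
import cv2,numpy as np
a=cv2.imread("pics/top0.png")[115:225,195:330]; b=cv2.imread("pics/side0.png")[70:225,300:400]
a=cv2.resize(a,None,fx=3.5,fy=3.5,interpolation=2); b=cv2.resize(b,None,fx=3.5,fy=3.5,interpolation=2)
o=np.zeros((max(a.shape[0],b.shape[0]),a.shape[1]+b.shape[1],3),np.uint8)
o[:a.shape[0],:a.shape[1]]=a;o[:b.shape[0],a.shape[1]:]=b
cv2.imwrite("pics/c0.png",o);print(o.shape,a.shape)
```

```text
(542, 822, 3) (385, 472, 3)
```

View pics/c0.png

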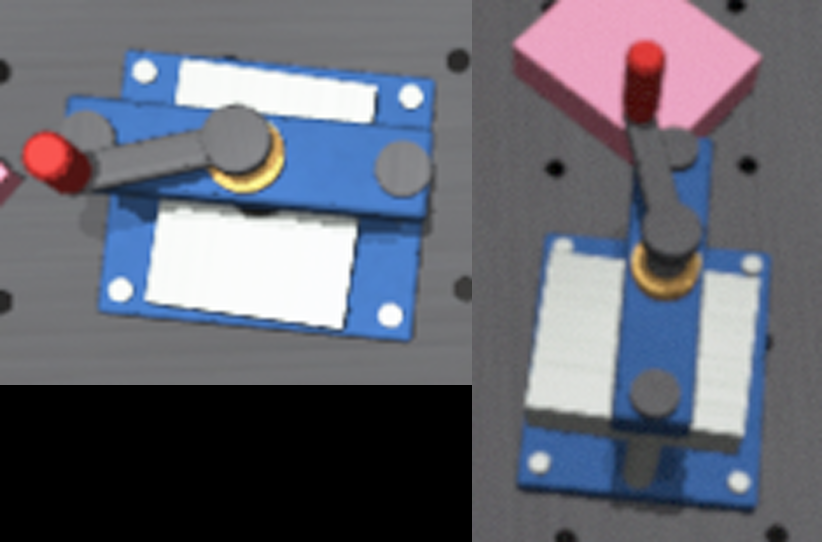

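The crop confirms it: a bare metal tray under the blue beam, no paint, and the grip to the left of the screw. Next I triangulate the bolts, column caps, hub and grip.

```bash
cat > h.py <<'E'
import numpy as np, cv2
from plant import *
def P(n):
    c=get_calibration(n); f=200/np.tan(np.radians(c['vertical_fov'])/2)
    K=np.array([[f,0,c['cx']],[0,f,c['cy']],[0,0,1]]); return K@np.c_[c['R'],c['t']]
def tri(Pa,a,Pb,b):
    X=cv2.triangulatePoints(Pa,Pb,np.array(a,float).reshape(2,1),np.array(b,float).reshape(2,1))[:,0]; X=X[:3]/X[3]
    r=Pa@np.r_[X,1]; return X, np.hypot(*(r[:2]/r[2]-a))
E
python3 - <<'E'
from h import *
A,B=P('top'),P('side')
T=lambda x,y:(195+(x+.5)/3.5-.5,115+(y+.5)/3.5-.5)
S=lambda x,y:(300+(x-472+.5)/3.5-.5,70+(y+.5)/3.5-.5)
pts=dict(grip=((46,155),(645,55)),hub=((236,138),(672,229)),LL=((121,290),(563,243)),UL=((144,71),(752,264)),LR=((390,315),(539,462)),UR=((411,96),(739,482)),colL=((88,132),(677,147)),colR=((403,168),(655,393)))
R={}
for k,(a,b) in pts.items():
    R[k],e=tri(A,T(*a),B,S(*b)); print(k,R[k].round(4),round(e,2))
c=(R['LL']+R['UL']+R['LR']+R['UR'])/4; print('bolts c',c,'cols c',(R['colL']+R['colR'])/2)
for p,q in(('colR','colL'),('LR','LL'),('UR','UL')):
    d=R[p]-R[q]; print(np.degrees(np.arctan2(-d[0]*-1,-d[1])), np.linalg.norm(d))
# spare hub & grip
for a,b in(((472,129),(387,329)),((446,90),(425,290))): print('spare',tri(A,a,B,b))
E
```

```text
grip [0.4968 0.2855 0.2648] 0.06
hub [0.5125 0.2012 0.2133] 0.22
LL [0.4526 0.293  0.0287] 0.38
UL [0.5932 0.2783 0.0189] 0.23
LR [0.4324 0.1251 0.0198] 0.12
UR [0.5726 0.1079 0.0187] 0.14
colL [0.5248 0.2843 0.17  ] 0.27
colR [0.5024 0.1164 0.1661] 0.13
bolts c [0.5126891  0.20107544 0.02152322] cols c [0.51359375 0.20038449 0.16803424]
-7.581547022399465 0.169455546223426
-6.852205125093211 0.1693046852161706
-6.89949435785243 0.17161063691634107
spare (array([ 0.55010878, -0.18072236,  0.20012558]), np.float64(0.5399222158190244))
spare (array([ 0.60974571, -0.11973331,  0.24918914]), np.float64(0.5301799378219916))
```

Main press: axis at about (0.513, 0.201), yaw about -7.1°, crank at about 1.26 rad. Spare press: around (0.55, -0.18). I'll lift the tool and square it to the world axes, then travel at height.

{"api": "move_arm", "payload": {"targets": [[[70,0,0,-0.06,0.905],[70,0,0,-0.06,0.905],[70,0,0,-0.06,0.905],[70,0,0,0,0.905],[70,0,0,0,0]]]}}

```text
time: 0.52
tool_pos: [0.2314, -0.5816, 0.3679]
tool_rot: [0.003, 1.0, -0.001, 0.001]
contact_force: [-0.0, -0.5, -0.1]
gripper_width: 0.699
grasp_force: 0.0
```

{"api": "move_arm", "payload": {"targets": [[[70,0.024,-0.06,0,0],[70,0.024,-0.06,0,0],[70,0.024,-0.06,0,0],[70,0.024,-0.06,0,0],[70,0.024,-0.06,0,0]]]}}

```text
time: 0.93
tool_pos: [0.3031, -0.3985, 0.3616]
tool_rot: [-0.002, 1.0, 0.001, -0.001]
contact_force: [0.4, 0.2, 0.5]
gripper_width: 0.699
grasp_force: 0.0
```

{"api": "move_arm", "payload": {"targets": [[[70,0.024,-0.06,0,0],[70,0.024,-0.06,0,0],[70,0.024,-0.06,0,0],[70,0.024,-0.06,0,0],[70,0.024,-0.06,0,0]]]}}

```text
time: 1.35
tool_pos: [0.375, -0.2186, 0.3621]
tool_rot: [-0.001, 1.0, 0.001, -0.001]
contact_force: [1.0, 0.3, -0.4]
gripper_width: 0.697
grasp_force: 0.0
```

{"api": "move_arm", "payload": {"targets": [[[70,0.024,-0.06,0,0],[70,0.024,-0.06,0,0],[70,0.024,-0.06,0,0],[70,0.012,-0.065,0,0],[70,0.012,-0.065,0,0]]]}}

```text
time: 1.77
tool_pos: [0.4324, -0.0327, 0.362]
tool_rot: [-0.0, 1.0, 0.001, -0.002]
contact_force: [1.0, 0.4, -0.4]
gripper_width: 0.703
grasp_force: 0.0
```

{"api": "move_arm", "payload": {"targets": [[[70,0.012,-0.062,0,0],[70,0.012,-0.062,0,0],[70,0.012,-0.062,0,0],[70,0.012,-0.062,0,0],[70,0,0,0,0]]]}}

```text
time: 2.18
tool_pos: [0.461, 0.1192, 0.3616]
tool_rot: [-0.001, 1.0, 0.005, -0.002]
contact_force: [0.5, -0.4, -0.8]
gripper_width: 0.703
grasp_force: 0.0
```

Run:
```python
from h import *
np.save("Pw1.npy",P('wrist')); print(state()['tool_pos'],get_calibration('wrist'))
cv2.imwrite("pics/w1.png",grab_frame('wrist')[:,:,::-1])
```

```text
[0.46101485 0.11922232 0.36162571] {'vertical_fov': 65.73124077997596, 'cx': 316.2295248097843, 'cy': 190.25088669452677, 'R': array([[ 8.50960885e-03, -9.99960436e-01, -2.59095044e-03],
       [-9.48106754e-01, -8.89184553e-03,  3.17827813e-01],
       [-3.17838277e-01, -2.48092765e-04, -9.48144909e-01]]), 't': array([0.11740623, 0.36328841, 0.62551319])}
```

View pics/w1.png

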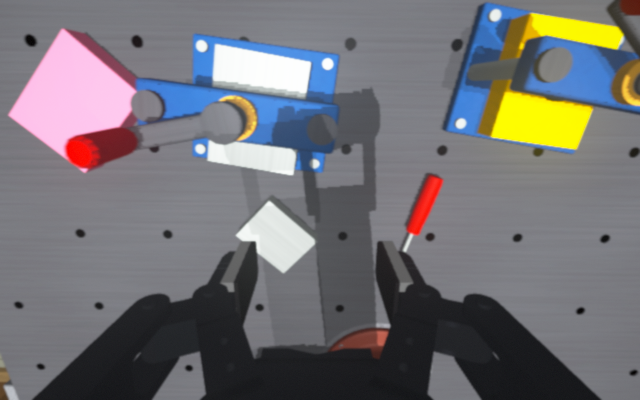

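The wrist view shows the grip's top disc at (83,152), its foot at about (136,137), and the hub top at (222,120). I'll check these against the other two views.

Run:
```python
from h import *
W=np.load("Pw1.npy");A,B=P('top'),P('side')
for n,a,b,w in(('grip',(208,159.1),(349.1,85.4),(83,152)),('hub',(262.2,154.1),(356.9,135),(222,120))):
    print(n,tri(A,a,W,w),tri(B,b,W,w))
def pr(M,X): r=M@np.r_[X,1]; return (r[:2]/r[2]).round(1)
yaw=np.radians(-7.1);c=np.array([.513,.2008])
for q in(1.2,1.26,1.32):
  x,y=-.085*np.cos(q),.085*np.sin(q)
  X=np.r_[c+[np.cos(yaw)*x-np.sin(yaw)*y,np.sin(yaw)*x+np.cos(yaw)*y],.223-.00637*q+.056]
  print(q,X,pr(A,X),pr(B,X),pr(W,X),'foot',pr(W,X-[0,0,.056]))
X=np.r_[c,.221];print('hub',pr(A,X),pr(B,X),pr(W,X))
```

```text
grip (array([0.49690599, 0.28568469, 0.26242483]), np.float64(0.02655908583809481)) (array([0.49708138, 0.28578851, 0.2633682 ]), np.float64(0.28688332009560363))
hub (array([0.51372859, 0.20206839, 0.20527583]), np.float64(0.2283440519331144)) (array([0.51385766, 0.20146722, 0.21224797]), np.float64(0.38351568941653014))
1.2 [0.49222789 0.28322281 0.271356  ] [208.3 161. ] [347.   84.4] [ 78.9 161.5] foot [126.6 146.4]
1.26 [0.49720767 0.28432007 0.2709738 ] [207.6 158. ] [349.4  84. ] [ 76.  154.2] foot [124.5 140.5]
1.32 [0.50224429 0.28511675 0.2705916 ] [207.2 155. ] [351.9  83.7] [ 73.4 146.7] foot [122.7 134.5]
hub [261.8 152.8] [357.2 133.4] [218.8 123.4]
```

All three views agree on the grip: axis at (0.497, 0.2857), top at about 0.263. I'll move above it, check, then descend.

{"api": "move_arm", "payload": {"targets": [[[70,0.012,-0.0555,0,0],[70,0.012,-0.0555,0,0],[70,0.012,-0.0555,0,0],[70,0.012,-0.0555,0,0],[70,0.012,-0.0555,0,0]]]}}

```text
time: 2.65
tool_pos: [0.4978, 0.2807, 0.3626]
tool_rot: [0.001, 1.0, -0.0, -0.001]
contact_force: [0.4, -0.4, -0.5]
gripper_width: 0.696
grasp_force: 0.0
```

{"api": "move_arm", "payload": {"targets": [[[70,0,0,0.04,0],[70,0,0,0.03,0],[70,0,0,0,0]]]}}

```text
time: 2.9
tool_pos: [0.496, 0.2791, 0.3157]
tool_rot: [0.002, 1.0, 0.0, -0.005]
contact_force: [-0.2, -0.0, -1.7]
gripper_width: 0.7
grasp_force: 0.0
```

Run:
```python
from h import *
s=state();print(s['tool_pos'],s['tool_rot']);np.save("Pw2.npy",P('wrist'))
cv2.imwrite("pics/w2.png",grab_frame('wrist')[:,:,::-1])
W=P('wrist')
for X in((.497,.2857,.263),(.497,.2857,.271),(.513,.201,.213)):
    r=W@np.r_[X,1];print(r[:2]/r[2])
```

```text
[0.49601136 0.27906408 0.31567321] [ 2.24560659e-03  9.99985296e-01  3.48499216e-04 -4.92385970e-03]
[306.97209195 226.56367807]
[306.62250008 232.47909223]
[422.15233547 177.79149976]
```

View pics/w2.png

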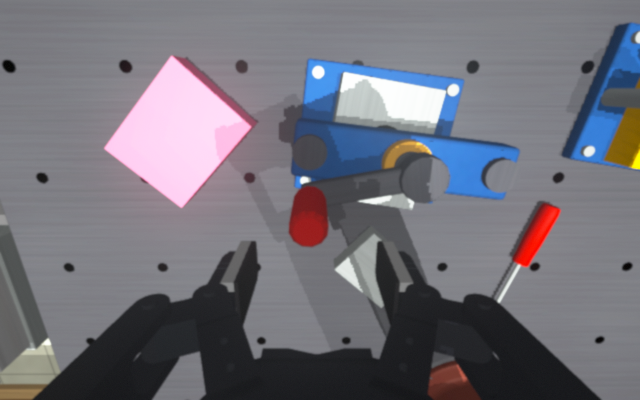

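The post top is at (309,228), which matches the prediction of (307,227). It sits 7 mm toward +y from the tool. I'll correct that, descend and close.

{"api": "move_arm", "payload": {"targets": [[[70,0.0017,-0.011,0,0],[70,0,0,0.04,0],[70,0,0,0.04,0],[70,0,0,0.03,0],[70,0,0,0,0]]]}}

```text
time: 3.37
tool_pos: [0.4976, 0.2861, 0.2531]
tool_rot: [0.001, 1.0, -0.0, -0.003]
contact_force: [0.0, 0.1, -1.0]
gripper_width: 0.702
grasp_force: 0.0
```

{"api": "move_arm", "payload": {"targets": [[[20,0,0,0,0],[20,0,0,0,0],[20,0,0,0,0],[20,0,0,0,0],[20,0,0,0,0]]]}}

```text
time: 3.78
tool_pos: [0.5005, 0.285, 0.2595]
tool_rot: [0.002, 1.0, -0.001, 0.002]
contact_force: [0.6, -10.2, 3.3]
gripper_width: 0.263
grasp_force: 58.9
```

Run:
```python
from h import *
for i in range(2):
    s=state();print(s['time'],s['tool_pos'],s['contact_force'],s['gripper_width'],s['grasp_force'])
    f=grab_frame('wrist')
cv2.imwrite("pics/w3.png",f[120:400,150:550,::-1])
a=np.arctan2(.2855-.201,.497-.513);c=np.array([.513,.201])
N=36;d=np.radians(197.8)/N;r=.0855
for k in range(N):
    p0,p1=[c+r*np.array([np.cos(a-d*j),np.sin(a-d*j)]) for j in(k,k+1)]
    print(k+1,np.r_[p1.round(4),((p1-p0)*[1,-1]/.6).round(4)],round(.00637*d/.6,5))
```

```text
3.7833 [0.50046314 0.28499624 0.25947432] [  0.5612144  -10.22162354   3.27882954] 0.2630664138951871 58.92896624514833
3.8333 [0.50048468 0.28497622 0.25946928] [  1.34412902 -10.30562428   2.74466215] 0.26394858729802473 58.930940420832485
1 [ 0.5052  0.2861  0.0135 -0.0019] 0.00102
2 [ 0.5134  0.2865  0.0136 -0.0006] 0.00102
3 [0.5216 0.2861 0.0136 0.0007] 0.00102
4 [0.5297 0.2849 0.0135 0.002 ] 0.00102
5 [0.5376 0.2829 0.0133 0.0033] 0.00102
6 [0.5454 0.2801 0.0129 0.0046] 0.00102
7 [0.5528 0.2767 0.0124 0.0058] 0.00102
8 [0.5599 0.2725 0.0118 0.0069] 0.00102
9 [0.5665 0.2677 0.0111 0.008 ] 0.00102
10 [0.5726 0.2623 0.0102 0.009 ] 0.00102
11 [0.5782 0.2563 0.0093 0.01  ] 0.00102
12 [0.5832 0.2498 0.0083 0.0108] 0.00102
13 [0.5876 0.2428 0.0072 0.0116] 0.00102
14 [0.5912 0.2355 0.0061 0.0122] 0.00102
15 [0.5942 0.2279 0.0049 0.0127] 0.00102
16 [0.5964 0.22   0.0037 0.0132] 0.00102
17 [0.5978 0.2119 0.0024 0.0134] 0.00102
18 [0.5985 0.2037 0.0011 0.0136] 0.00102
19 [ 5.983e-01  1.955e-01 -2.000e-04  1.370e-02] 0.00102
20 [ 0.5974  0.1874 -0.0015  0.0136] 0.00102
21 [ 0.5957  0.1794 -0.0028  0.0134] 0.00102
22 [ 0.5933  0.1715 -0.0041  0.013 ] 0.00102
23 [ 0.5901  0.164  -0.0053  0.0126] 0.00102
24 [ 0.5862  0.1568 -0.0065  0.012 ] 0.00102
25 [ 0.5816  0.15   -0.0076  0.0113] 0.00102
26 [ 0.5764  0.1436 -0.0087  0.0106] 0.00102
27 [ 0.5706  0.1378 -0.0096  0.0097] 0.00102
28 [ 0.5643  0.1326 -0.0105  0.0087] 0.00102
29 [ 0.5575  0.128  -0.0113  0.0077] 0.00102
30 [ 0.5503  0.1241 -0.012   0.0065] 0.00102
31 [ 0.5428  0.1209 -0.0126  0.0054] 0.00102
32 [ 0.535   0.1184 -0.013   0.0041] 0.00102
33 [ 0.527   0.1166 -0.0134  0.0029] 0.00102
34 [ 0.5188  0.1157 -0.0136  0.0016] 0.00102
35 [ 5.106e-01  1.155e-01 -1.370e-02  3.000e-04] 0.00102
36 [ 0.5025  0.1162 -0.0136 -0.001 ] 0.00102
```

View pics/w3.png

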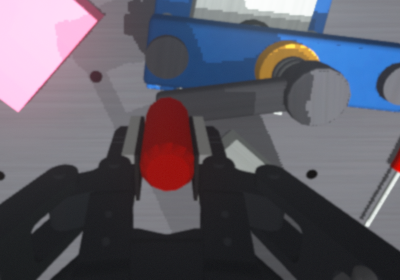

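The post is held between the pads with 59 N grip, clear of the arm. I'll wind along the circle in small steps and watch the forces.

{"api": "move_arm", "payload": {"targets": [[[20,0.0135,-0.0019,0.001,0],[20,0.0136,-0.0006,0.001,0],[20,0.0136,0.0007,0.001,0],[20,0.0135,0.002,0.001,0],[20,0,0,0,0]]]}}

```text
time: 4.3
tool_pos: [0.5334, 0.283, 0.2569]
tool_rot: [0.004, 1.0, -0.001, 0.001]
contact_force: [-0.8, -14.8, 5.2]
gripper_width: 0.26
grasp_force: 59.2
```

{"api": "move_arm", "payload": {"targets": [[[20,0.0133,0.005,0.001,0],[20,0.0128,0.006,0.001,0],[20,0.0122,0.007,0.001,0],[20,0.0115,0.0075,0.001,0],[20,0,0,0,0]]]}}

```text
time: 4.72
tool_pos: [0.5623, 0.2688, 0.2546]
tool_rot: [0.003, 1.0, -0.001, 0.0]
contact_force: [-4.8, -10.2, 4.5]
gripper_width: 0.263
grasp_force: 59.3
```

{"api": "move_arm", "payload": {"targets": [[[20,0.0102,0.0087,0.001,0],[20,0.009,0.0097,0.001,0],[20,0.0082,0.0107,0.001,0],[20,0.0072,0.0114,0.001,0],[20,0,0,0,0]]]}}

```text
time: 5.13
tool_pos: [0.5831, 0.246, 0.2523]
tool_rot: [0.001, 1.0, -0.001, 0.001]
contact_force: [-3.8, -4.7, 4.7]
gripper_width: 0.263
grasp_force: 59.3
```

{"api": "move_arm", "payload": {"targets": [[[20,0.0067,0.0115,0.001,0],[20,0.0055,0.012,0.001,0],[20,0.0043,0.0125,0.001,0],[20,0.0032,0.013,0.001,0],[20,0.0018,0.0132,0.001,0]]]}}

```text
time: 5.55
tool_pos: [0.5957, 0.2104, 0.2494]
tool_rot: [-0.001, 1.0, -0.0, 0.002]
contact_force: [-2.8, 1.8, 6.3]
gripper_width: 0.266
grasp_force: 59.4
```

{"api": "move_arm", "payload": {"targets": [[[20,0.0005,0.0132,0.001,0],[20,-0.0007,0.0133,0.001,0],[20,-0.002,0.0131,0.001,0],[20,-0.0032,0.0128,0.001,0],[20,-0.0045,0.0125,0.001,0]]]}}

```text
time: 5.97
tool_pos: [0.5909, 0.1711, 0.2465]
tool_rot: [-0.001, 1.0, -0.0, 0.004]
contact_force: [1.4, 0.7, 6.6]
gripper_width: 0.26
grasp_force: 59.5
```

{"api": "move_arm", "payload": {"targets": [[[20,-0.0057,0.012,0.001,0],[20,-0.0067,0.0115,0.001,0],[20,-0.0078,0.0107,0.001,0],[20,-0.0088,0.01,0.001,0],[20,-0.0097,0.009,0.001,0]]]}}

```text
time: 6.38
tool_pos: [0.5684, 0.1378, 0.2434]
tool_rot: [0.001, 1.0, -0.001, 0.005]
contact_force: [6.4, -3.9, 5.5]
gripper_width: 0.264
grasp_force: 59.4
```

{"api": "move_arm", "payload": {"targets": [[[20,-0.0105,0.0085,0.001,0],[20,-0.011,0.0077,0.001,0],[20,-0.0117,0.0063,0.001,0],[20,-0.0125,0.0052,0.001,0],[20,0,0,0,0]]]}}

```text
time: 6.8
tool_pos: [0.5395, 0.1204, 0.2408]
tool_rot: [0.002, 1.0, -0.001, 0.003]
contact_force: [-0.1, -6.4, 7.6]
gripper_width: 0.263
grasp_force: 59.7
```

{"api": "move_arm", "payload": {"targets": [[[20,-0.0131,0.0032,0.001,0],[20,-0.0133,0.0023,0.001,0],[20,-0.0135,0.0012,0.001,0],[20,0,0,0,0],[20,0,0,0,0]]]}}

```text
time: 7.22
tool_pos: [0.5154, 0.1158, 0.239]
tool_rot: [0.003, 1.0, -0.001, 0.002]
contact_force: [-2.5, -9.8, 8.4]
gripper_width: 0.264
grasp_force: 59.9
```

Run:
```python
from h import *
s=state();print(s['tool_pos'],s['contact_force'])
W=P('wrist');f=grab_frame('wrist')[:,:,::-1];g=grab_frame('top')[:,:,::-1]
o=np.zeros((600,800,3),np.uint8)
o[:350,:500]=cv2.resize(f[80:360,120:520],(500,350)); o[350:600,:350]=cv2.resize(g[115:215,195:335],(350,250)); 
h=grab_frame('side')[:,:,::-1]; o[0:480,500:800]=cv2.resize(h[90:250,300:400],(300,480))
cv2.imwrite("pics/m1.png",o)
def pr(M,X): r=M@np.r_[X,1]; return (r[:2]/r[2])
c=np.array([.513,.201]);print('hub .201',pr(W,[*c,.193]))
for t in(-84,-88,-92,-97):
  for z in (.238,):
    X=[*(c+.085*np.array([np.cos(np.radians(t)),np.sin(np.radians(t))])),z]
    w,a,b=pr(W,X),pr(P('top'),X),pr(P('side'),X)
    print(t,'wrist',((w-[120,80])*1.25).round(1),'top',((a-[195,115])*2.5+[0,350]).round(1),'side',((b-[300,90])*3+[500,0]).round(1))
```

```text
[0.51536882 0.1158125  0.23899342] [-2.54587518 -9.78341362  8.40741469]
hub .201 [171.36990398 239.15889924]
-84 wrist [246.7 234. ] top [287.1 424. ] side [694.2 233. ]
-88 wrist [247.9 248.6] top [287.9 432.5] side [685.1 233.7]
-92 wrist [247.9 262.9] top [288.2 441.1] side [675.9 233.9]
-97 wrist [246.3 280.2] top [287.6 451.7] side [664.4 233.3]
```

View pics/m1.png

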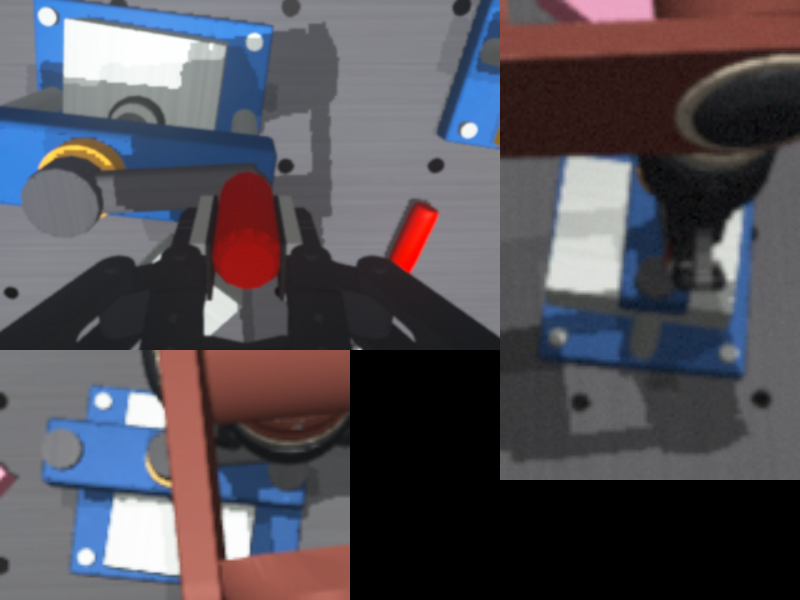

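In the wrist crop the post top is at (247,262) and the hub at (63,201). Predictions put the crank at about -89.5° world, and the target is -97°. It needs about 7.5° more, then release.

{"api": "move_arm", "payload": {"targets": [[[20,-0.01,0,0.0005,0],[20,-0.0085,-0.001,0.0005,0],[20,0,0,0,0],[20,0,0,0,0]]]}}

```text
time: 7.7
tool_pos: [0.5043, 0.1161, 0.2382]
tool_rot: [0.004, 1.0, -0.001, 0.002]
contact_force: [-2.3, -10.6, 8.4]
gripper_width: 0.27
grasp_force: 59.9
```

{"api": "move_arm", "payload": {"targets": [[[70,0,0,0,0],[70,0,0,0,0],[70,0,0,0,0],[70,0,0,0,0],[70,0,0,0,0]]]}}

```text
time: 8.12
tool_pos: [0.503, 0.1194, 0.235]
tool_rot: [-0.0, 1.0, 0.0, -0.0]
contact_force: [-1.2, 0.4, 0.2]
gripper_width: 0.705
grasp_force: 0.0
```

{"api": "move_arm", "payload": {"targets": [[[70,0,0,-0.03,0],[70,0,0,-0.05,0],[70,0,0,-0.05,0],[70,0,0,-0.04,0],[70,0,0,0,0]]]}}

```text
time: 8.53
tool_pos: [0.5052, 0.1196, 0.3441]
tool_rot: [-0.001, 1.0, 0.0, 0.005]
contact_force: [1.2, 0.4, 0.5]
gripper_width: 0.7
grasp_force: 0.0
```

Run:
```python
from h import *
s=state();print(s['tool_pos'],s['contact_force'])
W=P('wrist');f=grab_frame('wrist')[:,:,::-1]
cv2.imwrite("pics/w4.png",f)
def pr(M,X): r=M@np.r_[X,1]; return (r[:2]/r[2])
c=np.array([.513,.201]);print('hub',pr(W,[*c,.193]),pr(W,[*c,.199]))
for t in(-88,-92,-97,-102):
  for z in (.242,.248):
    X=[*(c+.085*np.array([np.cos(np.radians(t)),np.sin(np.radians(t))])),z]
    print(t,z,pr(W,X).round(1))
```

```text
[0.50517459 0.11959906 0.34407854] [1.17622279 0.40098964 0.54523108]
hub [227.04489676 175.46260835] [225.16115707 177.22624546]
-88 0.242 [322.8 188.6]
-88 0.248 [322.9 191. ]
-92 0.242 [322.7 196.1]
-92 0.248 [322.9 198.8]
-97 0.242 [321.9 205.4]
-97 0.248 [322.  208.2]
-102 0.242 [320.3 214.4]
-102 0.248 [320.3 217.4]
```

View pics/w4.png

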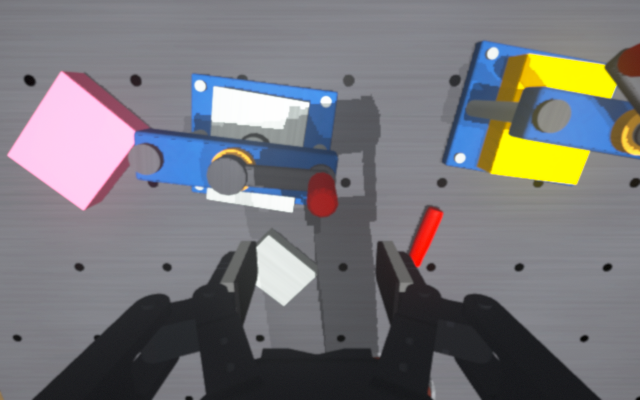

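The post top is at (322,202) and the hub at (227,174), which puts the crank at about -95°. I'll back away to check from the fixed cameras.

{"api": "move_arm", "payload": {"targets": [[[70,-0.035,0.055,-0.01,0],[70,-0.035,0.055,-0.01,0],[70,-0.035,0.055,0,0],[70,-0.035,0.055,0,0],[70,-0.03,0.055,0,0]]]}}

```text
time: 9.0
tool_pos: [0.3995, -0.0465, 0.3477]
tool_rot: [-0.0, 1.0, 0.001, -0.001]
contact_force: [0.8, -1.3, 0.4]
gripper_width: 0.703
grasp_force: 0.0
```

{"api": "move_arm", "payload": {"targets": [[[70,0,0.06,0,0],[70,0,0.06,0,0],[70,0,0.06,0,0],[70,0,0.06,0,0],[70,0,0,0,0]]]}}

```text
time: 9.42
tool_pos: [0.4, -0.1941, 0.3469]
tool_rot: [-0.0, 1.0, -0.003, -0.002]
contact_force: [0.9, 0.9, 0.1]
gripper_width: 0.694
grasp_force: 0.0
```

Run:
```python
from h import *
print(state()['tool_pos'])
g=grab_frame('top')[:,:,::-1];h=grab_frame('side')[:,:,::-1]
o=np.zeros((600,800,3),np.uint8)
o[:400,:480]=cv2.resize(g[115:215,210:330],(480,400),interpolation=2)
o[:600,480:800]=cv2.resize(h[90:240,310:390],(320,600),interpolation=2)
cv2.imwrite("pics/m2.png",o)
def pr(M,X): r=M@np.r_[X,1]; return (r[:2]/r[2])
c=np.array([.513,.201])
for t in(-90,-94,-97,-100):
  for z in (.242,.248):
    X=[*(c+.085*np.array([np.cos(np.radians(t)),np.sin(np.radians(t))])),z]
    print(t,z,'top',((pr(P('top'),X)-[210,115])*4).round(1),'side',((pr(P('side'),X)-[310,90])*4+[480,0]).round(1))
```

```text
[ 0.39998089 -0.19411519  0.34690587]
-90 0.242 top [401.1 137.1] side [681.5 308.4]
-90 0.248 top [401.3 134.4] side [682.7 303.2]
-94 0.242 top [401.  150.8] side [669.2 308.2]
-94 0.248 top [401.2 148.2] side [670.3 303. ]
-97 0.242 top [400.3 161.1] side [659.9 307.6]
-97 0.248 top [400.4 158.6] side [661.  302.3]
-100 0.242 top [399.  171.3] side [650.7 306.5]
-100 0.248 top [399.2 168.9] side [651.7 301.2]
```

View pics/m2.png

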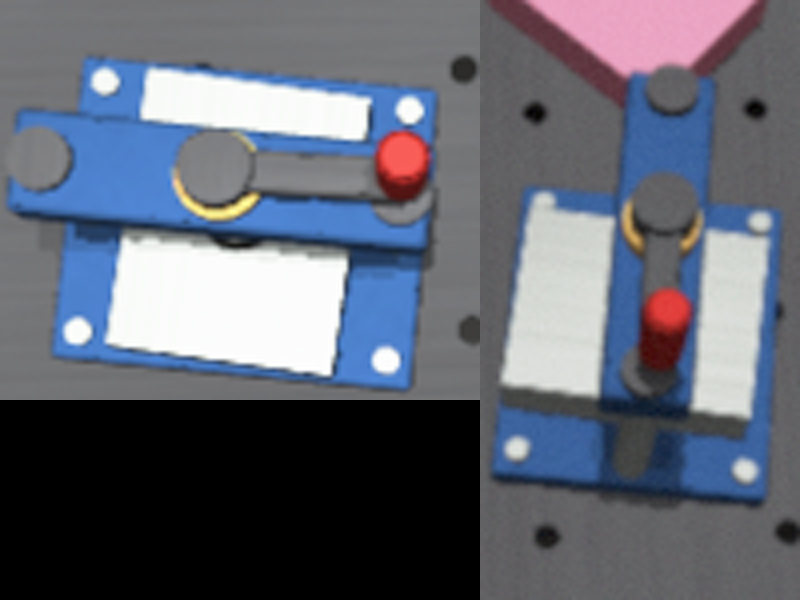

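Both fixed views put the grip (top crop (403,155), side crop (667,308)) at about -95°. That is q of about 4.67 against a target of 4.71, the tray is undisturbed, and the robot is clear. I'll hand it in.

```bash
python3 -c "
from plant import job;print(job.job_done())"
```

```text
the job is handed in; nothing more can be done
None
```

The tray is clamped and handed in: I wound the crank clockwise to contact and on to about 4.67 rad (measured from the camera views; target 4.71), let go and moved the arm clear, and did not touch the other press.

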